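# Throw the bale clips and take the lid off the former-block tote

## Task

Open the small blue tote: flip both sprung bale clips, on opposite edges of the lid, fully off by pushing their tabs outward until they snap open and stay down. Only then lift the lid off by its handle and lay it gently, right way up and flat, in the middle of the black rubber pad, leaving the cup, the press weight and the tape roll where they stand.

Things in the scene. Friction and masses are not known exactly. Their poses are not given: they have to be found in the camera images.
- tote: Blue open tote, 150 (its x) x 160 (its y) x 90 mm high, immovable, two wooden blocks lying inside well below the rim. Origin: centre of its underside, z up. A clip is hinged on each y wall (+y: clip_left, -y: clip_right) about the tote's x, 89 mm from the centre and 45 mm up. Tote and pad may change sides; the tote is turned up to 0.3 rad.
- lid: Loose blue lid, about 0.3 kg: plate 150 (x) x 160 (y) x 8 mm with an 8 mm locating lip beneath, 3 mm play inside the rim. Origin: centre of the lip's underside, 82 mm above the tote's origin when seated (plate's top then 98 mm up). On top a black bar handle along the lid's y, 16 mm wide (x), 72 mm long, from z 39 to 53 mm, on two posts.
- lid_handle (a point): Centre of the lid's handle bar, 46 mm above the lid's origin. Grip the bar across its 16 mm width (the lid's x).
- clip_left_tab (a point): Centre of the inner face of the thumb tab of the clip on the tote's own +y wall. Shut, the steel wire bale reaches 24 mm inward of its hinge over the lid edge (wire top 107 mm above the tote's underside); the tab, 60 mm wide, 5 mm thick, stands above it from 105 to 136 mm, leaning 0.12 rad outward; this point is 121 mm up and 86 mm from the tote's centre.
- clip_right_tab (a point): The same for the mirror-image clip on the tote's own -y wall.
- clip_left (a joint): Angle of the left clip: 0 shut over the lid edge, 1.9 rad fully open (out from the wall and a little down, reaching 100 mm from its hinge). Pushing the tab outward opens it: an over-centre spring holds it shut up to about 0.5 rad and throws it fully open beyond that; the push is about 5 N at the tab.
- clip_right (a joint): Angle of the right clip, the same.
- pad: Flat black rubber pad 210 x 210 x 4 mm, fixed on the bench beside the tote. Origin at the centre of its underside.
- cup: Bystander: grey cup, 64 mm wide, 70 mm high, stands behind the work. Origin at the centre of its underside.
- weight: Bystander: green press weight with a knob, 64 mm wide, 66 mm high, on the belt in front at the left. Origin at the centre of its underside.
- tape_roll: Bystander: brown tape roll lying flat, 105 mm wide, 37 mm high, on the belt in front at the right. Origin at the centre of its underside.

How it is judged:
On the way, in this order (a step that is already met when the one before it is completed fails the run):
1. both clips thrown open (over 1.6 rad) with the lid still on the tote (value of joint each of clip_left, clip_right above 1.6 rad and z of lid in the frame of tote below 0.088 m and horizontal distance between lid and tote below 0.02 m), for 0.2 s.
2. lid lifted clear of the rim, more than 10 mm (z of lid in the frame of tote above 0.1 m), for 0.1 s.
At the end, for the whole second after the job is handed in: Both clips open (over 1.6 rad); the lid at rest on the pad, right way up, flat within 0.08 rad, its underside within 6 mm of the pad's top and its centre within 40 mm of the pad's centre (value of joint each of clip_left, clip_right above 1.6 rad and horizontal distance between lid and pad below 0.04 m and z of lid in the frame of pad below 0.01 m and angle between lid's own z axis and vertical below 0.08 rad and linear speed of lid below 0.02 m/s); the robot touches nothing.
It fails at once if the lid raised more than 8 mm while a clip is still shut (z of lid in the frame of tote above 0.09 m and value of joint any of clip_left, clip_right below 1 rad).
It fails at once if the lid dropped: faster than 0.5 m/s within 35 mm of the bench (height (world z) of lid below 0.035 m and linear speed of lid above 0.5 m/s).
It fails at once if the cup, press weight or tape roll shifted by more than 30 mm (distance of any of cup, weight, tape_roll from where it was at the start of the episode above 0.03 m).
It also fails if it takes over 59 s, if anything falls off the work surface, if the arm or the gripper's body presses on something with over 40 N, if the wrist force passes 120 N, or if a joint passes its speed limit or range.

## Robot

A 6-joint arm with a two-finger parallel gripper is mounted at the origin on the work surface; the furniture and walls round the work are solid. World frame = base frame: x ahead of the robot, y to its left, z up, the work surface at z = 0. Lengths are in m, angles in rad, forces in N, time in s.
With the tool pointing down it reaches from about 0.3 to 1 m from the base axis. Payload 5.1 kg.
Tool frame: the origin (TCP) lies midway between the tips of the shut fingers; the grasp point (between the pads) lies bot.hold_point_z behind it (bot.hold_point_z is the distance from the TCP to the grasp point, in m); z points along the fingers, y is the line along which they close (so a half turn about z gives the same grasp; the last joint's range is limited). The gripper opens to 95 mm and grips with 3 to 60 N. Pads are 20 mm wide; open, the fingers measure 119 mm over their backs; the gripper's body (75 mm by 180 mm) begins 59 mm behind the grasp point.
Start: joints at [-1.411, 0.124, 1.65, -0, 1.367, -0.083], TCP at [0.156, -0.631, 0.215] pointing down, gripper open.
Joint ranges: [-2.61, 2.61], [-1.02, 2.33], [0.03, 2.71], [-1.35, 4.49], [0.32, 2.68], [-2.91, 2.91]. Speed limits (rad/s): [2.57, 2.57, 3.14, 3.14, 3.14, 3.14].

## Interface

Orientations are given as a unit quaternion [x, y, z, w].
In Python, from cell import bot gives the robot as it stands. Calls block until the motion is done:
- bot.goto(position, orientation): joint-space move of the TCP to a pose.
- bot.move_l(position, rot=None, v=0.15, guard=None): straight line of the TCP; rot=None keeps the orientation; v is the mean speed in m/s. With guard (N) it stops when the force on the tool has changed by that much, and returns True; else False.
- bot.move_j(angles): joint-space move.
- bot.open_gripper() and bot.clamp(): open the fingers fully, or close them until they stop; the grip force is fixed at half the most.
- bot.dwell(seconds).
- bot.inverse_kinematics(position, orientation): joint angles nearest the present ones, or None.
- bot.sense(): the state.
- bot.grab_frame(name): name is "side" or "top"; returns (picture, depth): 420x560x3 uint8, red, green, blue; 420x560 float32, m along the optical axis (not along the pixel's ray), 0 where there is no reading.
- bot.get_calibration(name): a dict with "fx", "fy", "cx", "cy" (pixels), "dist_coeffs" ([k1, k2, p1, p2, k3] as OpenCV has them; the pictures are not rectified), "xyz" and "attitude" of the camera in the world. Camera axes: x right, y down, z forward; pixel columns grow to the right and rows downward; lengths in m; the calibration is good to about 2 mm. A picture is of the moment at which its call begins. get_calibration takes no time and is no camera call.
A pose or a line that the arm cannot do raises bot.MotionError and nothing moves.
- bot.sign_off(): hands the job in; it is judged then, once.
Trained networks look in the newest picture that a camera, given by its name, has taken for a name from the list of things; names that differ only in an ending like _2 or _b are one class to them, and where a whole thing is asked for, a point or a joint stands for the part that bears it (a point fixed in the world has none). Each returns a list of dicts, best first, with "confidence" (0 to 1); they miss things now and then, are a little off and sometimes report something else, mostly with a low value. They report only what shows in the picture. A call takes as long as a camera call.
- bot.silhouettes(label, camera): "mask" (420x560 bool, what is visible of it) and "bbox" ([left, top, right, bottom] in pixels, round what is visible of it).
- bot.place_of(label, camera): "centre" ([column, row] in pixels: a listed point, or the origin of a listed thing).
The state is a dict: "time_s": time; "joint_pos": joint angles; "joint_vel": joint speeds; "joint_torque": joint torques, N m; "ee_pos": TCP position; "eef_rot": TCP orientation; "contact_force": force on the tool from outside, world axes, zero at the start; "torque": the same for the moment, N m; "grip_width": finger opening in m; "gripper_force": force on a finger pad.
Only numpy, scipy, OpenCV 4.12 (cv2) and the standard library are available. Lean on these libraries where they do the work, as an engineer would, in place of code of your own. Each camera call takes 0.05 s, during which the arm holds its last target. There are 200 camera calls.

## Working session

There is one attempt and no reset: what is moved stays moved. The work goes in short steps, each a Python script; the robot and the scene stay as the last script left them, time stands still between calls to the robot, and variables do not carry over. Pictures are saved under pics/ and viewed, at most 10 in all, crops included, and the job is handed in when it is done.

```bash
ls; mkdir -p pics
cat > h.py <<'E'
from cell import bot
import numpy as np, cv2
from scipy.spatial.transform import Rotation as R
def cam(n):
    c=bot.get_calibration(n); K=np.array([[c['fx'],0,c['cx']],[0,c['fy'],c['cy']],[0,0,1.]])
    a=np.array(c['attitude'],float)
    M=R.from_quat(a).as_matrix() if a.size==4 else a.reshape(3,3)
    return K,np.array(c['dist_coeffs'],float),np.array(c['xyz'],float),M
def rays(n,px):
    K,d,t,M=cam(n); u=cv2.undistortPoints(np.array(px,float).reshape(-1,1,2),K,d).reshape(-1,2)
    return t,np.c_[u,np.ones(len(u))]@M.T
def atz(n,px,z):
    t,r=rays(n,px); return t+r*((z-t[2])/r[:,2])[:,None]
def pts(n,mask,D):
    v,u=np.nonzero(mask&(D>0)); t,r=rays(n,np.c_[u,v]); return t+r*D[v,u][:,None]
def down(yaw): # tool down, tool y at world angle yaw
    y=np.array([np.cos(yaw),np.sin(yaw),0]); z=np.array([0,0,-1.]); x=np.cross(y,z)
    return R.from_matrix(np.c_[x,y,z]).as_quat()
E
python3 - <<'E'
from h import *
s=bot.sense(); print(s['time_s'],bot.hold_point_z)
im={}
for n in('top','side'):
    p,D=bot.grab_frame(n); im[n]=p; cv2.imwrite(f'pics/a_{n}.png',p[:,:,::-1]); np.save(f'{n}.npy',D)
    print(n,bot.get_calibration(n))
    for l in['tote','lid','lid_handle','clip_left_tab','clip_right_tab','pad','cup','weight','tape_roll']:
        z={'lid_handle':.144-.016,'clip_left_tab':.121,'clip_right_tab':.121,'lid':.082,'pad':0}.get(l,0)
        for r in bot.place_of(l,n)[:2]: print(n,l,round(r['confidence'],2),np.round(r['centre'],1),atz(n,[r['centre']],z).round(3)[0])
E
```

```text
cell.py
pics
0.0 0.0188
top {'fx': 523.2546445310752, 'fy': 523.2546445310752, 'cx': 291.59081116326144, 'cy': 213.26527947550704, 'dist_coeffs': array([-0.04837635,  0.        ,  0.        ,  0.        ,  0.        ]), 'xyz': array([ 0.45545099, -0.00719624,  1.52351793]), 'attitude': array([ 0.70710407, -0.70632079,  0.02409833, -0.02310938])}
top lid 0.78 [361.9 204.5] [ 0.576 -0.204  0.082]
top lid_handle 0.93 [363.  198.7] [ 0.588 -0.201  0.128]
top lid_handle 0.7 [214.3 274.5] [0.386 0.196 0.128]
top clip_left_tab 0.74 [385.2 284.5] [ 0.359 -0.259  0.121]
top clip_left_tab 0.71 [333.1 203.2] [ 0.577 -0.121  0.121]
top clip_right_tab 0.6 [395.1 199. ] [ 0.588 -0.288  0.121]
top pad 0.55 [226.1 208.1] [0.572 0.182 0.   ]
top cup 0.98 [298.  152.6] [ 0.736 -0.028  0.   ]
top weight 0.7 [214.7 276.6] [0.373 0.213 0.   ]
top tape_roll 0.57 [387.2 287.6] [ 0.342 -0.287  0.   ]
side {'fx': 525.1116883727615, 'fy': 525.1116883727615, 'cx': 280.2712849343065, 'cy': 212.98773994160845, 'dist_coeffs': array([-0.01932281,  0.        ,  0.        ,  0.        ,  0.        ]), 'xyz': array([ 0.56198934, -1.0136292 ,  0.68297269]), 'attitude': array([ 0.86273411,  0.01846463, -0.00169617, -0.50531776])}
side tote 0.84 [299.  314.7] [ 0.583 -0.205  0.   ]
side lid 0.62 [299.8 282.8] [ 0.581 -0.21   0.082]
side lid_handle 0.61 [298.6 261.6] [ 0.578 -0.207  0.128]
side clip_left_tab 0.94 [299.1 239.6] [ 0.579 -0.119  0.121]
side clip_right_tab 0.71 [304.6 292.4] [ 0.589 -0.29   0.121]
side pad 0.75 [294.1 217.5] [0.569 0.181 0.   ]
side cup 0.79 [363.8 262.2] [ 0.731 -0.015  0.   ]
side tape_roll 0.59 [175.6 338.6] [ 0.354 -0.285  0.   ]
```

View pics/a_top.png

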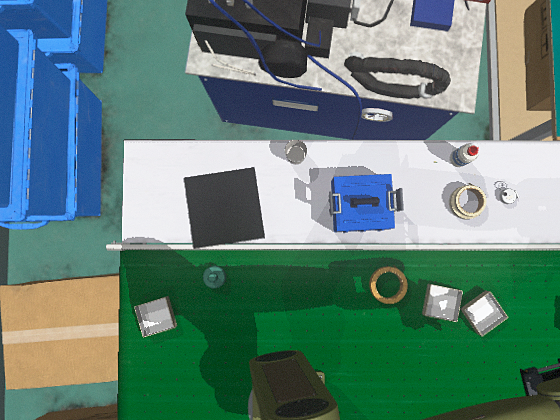

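View pics/a_side.png

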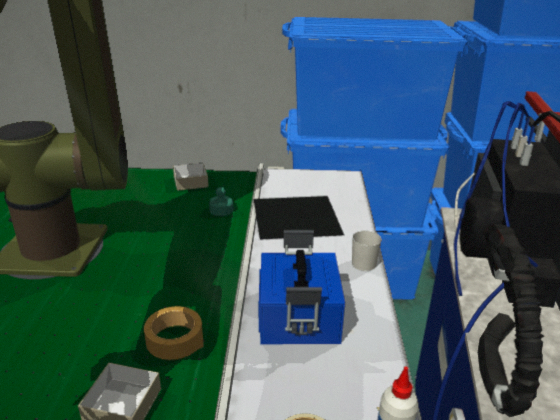

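Run:
```python
from h import *
D=np.load('top.npy')
for l in['lid','lid_handle','tote','pad']:
    for r in bot.silhouettes(l,'top')[:2]:
        P=pts('top',r['mask'],D); 
        print(l,r['confidence'],r['bbox'],len(P),np.percentile(P,[1,50,99],axis=0).round(3).tolist())
# geometric bands in the tote area
v,u=np.nonzero(D>0); m=D>0; P=pts('top',m,D)
for lo,hi,t in((.085,.103,'plate'),(.123,.14,'handle/tabs')):
    q=P[(P[:,2]>lo)&(P[:,2]<hi)&(abs(P[:,0]-.58)<.11)&(abs(P[:,1]+.2)<.13)]
    if t!='plate':
        for nm,s in(('L',q[:,1]>-.15),('H',abs(q[:,1]+.205)<.045),('R',q[:,1]<-.26)):
            w=q[s]; 
            if len(w)>5: r=cv2.minAreaRect(w[:,:2].astype(np.float32)*1000); print(nm,len(w),w.mean(0).round(4),r)
    else: print(t,len(q),cv2.minAreaRect(q[:,:2].astype(np.float32)*1000))
```

```text
lid 0.66 [334.3, 175.0, 394.5, 230.2] 2982 [[0.508, -0.285, 0.091], [0.579, -0.207, 0.098], [0.655, -0.128, 0.137]]
lid_handle 0.65 [329.2, 178.0, 401.5, 227.7] 393 [[0.526, -0.313, -0.0], [0.581, -0.135, 0.111], [0.642, -0.109, 0.145]]
lid_handle 0.63 [333.0, 174.2, 396.5, 231.6] 3072 [[0.508, -0.286, 0.091], [0.579, -0.207, 0.098], [0.657, -0.128, 0.137]]
tote 0.9 [329.2, 179.1, 402.5, 234.9] 649 [[0.503, -0.313, -0.003], [0.581, -0.258, 0.104], [0.644, -0.11, 0.145]]
pad 0.65 [185.0, 169.9, 263.7, 248.9] 5188 [[0.464, 0.082, -0.004], [0.573, 0.19, 0.004], [0.681, 0.299, 0.012]]
plate 2788 ((582.00830078125, -209.78611755371094), (150.4010009765625, 172.8375244140625), 2.945289373397827)
L 42 [ 0.5754 -0.113   0.1375] ((575.8124389648438, -113.1136703491211), (53.37254333496094, 8.271571159362793), 1.6225366592407227)
H 161 [ 0.5813 -0.206   0.1339] ((581.9249267578125, -206.409912109375), (16.172990798950195, 72.6881332397461), 4.152981758117676)
R 68 [ 0.5869 -0.2991  0.1337] ((586.5305786132812, -299.3998107910156), (59.34374237060547, 10.752159118652344), 2.123286724090576)
```

The top view shows the tote at about (362,203), with the handle at its centre and tabs at (333,203) and (397,200). The black pad is at (225,207), and the cup, weight and tape roll are clear of the path. From depth and geometry, the tote is at (0.5815, -0.206) with yaw 0.063, and the handle top (0.135) and plate (0.098) heights match. Next I'll push the clips.

```bash
cat >> h.py <<'E'
C=np.array([.5815,-.2062]); YAW=.063; PAD=np.array([.572,.187])
def T(x,y,z): c,s=np.cos(YAW),np.sin(YAW); return [C[0]+c*x-s*y,C[1]+s*x+c*y,z]
E
python3 - <<'E'
from h import *
c=[(y,bot.inverse_kinematics(T(0,0,.3),down(y))) for y in(YAW,YAW+np.pi)]
c=[k for k in c if k[1] is not None]; yaw,q=min(c,key=lambda k:abs(k[1][5])); print(yaw,np.round(q,2))
open('yaw','w').write(str(yaw)); o=down(yaw)
bot.clamp()
bot.goto(T(0,0,.3),o)
for s in(1,-1):
    bot.move_l(T(0,s*.060,.22),v=.3); bot.move_l(T(0,s*.060,.117),v=.12)
    print('force down',bot.sense()['contact_force'])
    bot.move_l(T(0,s*.145,.117),v=.1); f=bot.sense(); print('end',f['contact_force'],f['ee_pos'],f['time_s'])
    bot.move_l(T(0,s*.145,.22),v=.3)
bot.move_l(T(0,-.26,.3),v=.3)
p,D=bot.grab_frame('side'); cv2.imwrite('pics/b.png',p[:,:,::-1])
p,D=bot.grab_frame('top'); P=pts('top',D>0,D)
for s in(1,-1):
    q=P[(abs(P[:,0]-.58)<.05)&(s*(P[:,1]-C[1])>.1)&(s*(P[:,1]-C[1])<.2)&(P[:,2]<.19)]; print(s,q[:,2].max(), (s*(q[q[:,2]>.02][:,1]-C[1])).max(initial=0))
E
```

```text
0.063 [-0.43  0.01  1.63 -0.    1.5  -0.49]
force down [-0.25825095 -0.33760257 -0.02833794]
end [ 0.36015871 -0.25129951  0.06081062] [ 0.57244312 -0.06167876  0.1170212 ] 7.3833
force down [-0.17862423 -0.07399199  0.84432115]
end [-0.74145065 -0.0282782  -0.59959255] [ 0.59059934 -0.3507246   0.11696763] 10.7167
1 0.05445870917083617 0.17277851309681558
-1 0.057296558236355155 0.1765460937927334
```

View pics/b.png

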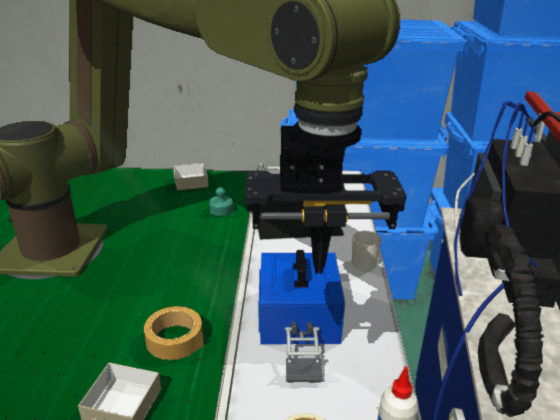

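The right clip is down at (304,365). Depth shows both clips lying low, at most 57 mm high, and reaching about 175 mm out. The lid is still seated, so I'll lift it and place it.

Run:
```python
from h import *
bot.move_l(T(0,0,.24),v=.3); bot.open_gripper()
bot.move_l(T(0,0,.110),v=.12); bot.clamp(); s=bot.sense(); print(s['grip_width'],s['gripper_force'],s['contact_force'])
if not .012<s['grip_width']<.02: raise SystemExit('no grip')
bot.move_l(T(0,0,.16),v=.06); bot.move_l(T(0,0,.24),v=.15)
s=bot.sense(); print(s['grip_width'],s['contact_force'])
bot.move_l([*PAD,.24],v=.2); bot.move_l([*PAD,.06],v=.12)
print(bot.move_l([*PAD,.030],v=.02,guard=4)); s=bot.sense(); print(s['ee_pos'],s['contact_force'],s['time_s'],s['grip_width'])
```

```text
0.015442899628185383 29.968260526657104 [-0.79678304 -0.34029669  0.09564779]
0.015787797068674777 [-0.02141682 -0.31449636 -2.81745182]
True
[0.57196711 0.18697715 0.03199034] [ 0.37968946 -0.13781701  3.98982404] 23.65 0.015958011701648223
```

Run:
```python
from h import *
bot.open_gripper(); bot.move_l([*PAD,.10],v=.08); bot.move_l([*PAD,.25],v=.2); bot.move_l([.45,-.05,.4],v=.3)
bot.dwell(.3)
for n in('side','top'):
    p,D=bot.grab_frame(n); cv2.imwrite(f'pics/c_{n}.png',p[:,:,::-1])
P=pts('top',D>0,D); 
q=P[(P[:,2]>.012)&(P[:,2]<.03)&(abs(P[:,0]-.572)<.1)&(abs(P[:,1]-.187)<.1)]
A=np.c_[q[:,:2],np.ones(len(q))]; print(len(q),q.mean(0),np.linalg.lstsq(A,q[:,2],rcond=None)[0],cv2.minAreaRect(q[:,:2].astype(np.float32)))
for s in(1,-1):
    w=P[(abs(P[:,0]-.58)<.05)&(s*(P[:,1]-C[1])>.1)&(s*(P[:,1]-C[1])<.2)&(P[:,2]<.19)]; print(s,w[:,2].max())
print(bot.sense()['time_s'])
```

```text
2701 [0.5718417  0.18572589 0.01979672] [ 0.00132558 -0.00235484  0.01947605] ((0.571930468082428, 0.18154925107955933), (0.18126821517944336, 0.18595710396766663), 89.98768615722656)
1 0.052974355310031696
-1 0.0549529791527994
28.4833
```

View pics/c_side.png

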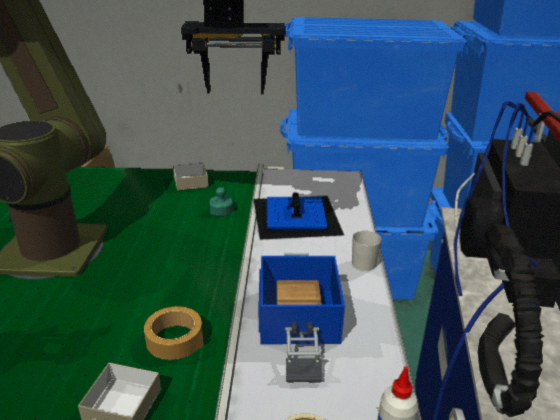

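View pics/c_top.png

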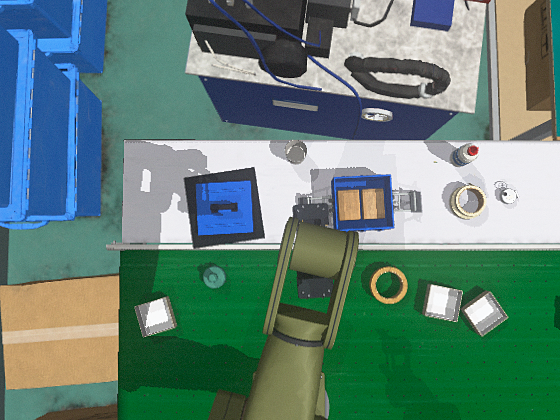

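The lid lies flat and centred on the pad at (225,208). The plate top is at 0.0198 with negligible tilt. Both clips are open at (305,200) and (410,200), and the bystanders haven't moved.

```bash
python3 -c "
from cell import bot
print(bot.sign_off())"
```

```text
the job is handed in; nothing more can be done
None
```

Both clips are open, the lid lies flat in the middle of the pad, the cup, press weight and tape roll stand where they were, and the job is handed in at about 28.5 s; `sign_off` returned no verdict.

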